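# Weigh two closed slide boxes against each other and shelve the fuller one

## Task

The two slide boxes standing on the bench must stay shut because their stained slides are light-sensitive, so find the fuller one by weight: stand one on each pan of the balance, let go and let the beam tip and settle. Then stand the heavier box on the shelf at the open end of the row and push it up snug against the last box, in line with the others, leaving the row where it is; leave the lighter box standing on its pan to be filled up. Keep the boxes upright and leave everything else on the bench where it is.

Things in the scene. Friction and masses are not known exactly. Their poses are not given: they have to be found in the camera images.
- box_a_center (a point): one of the two closed dark grey slide boxes to compare, standing like books on the far part of the bench: 98 mm long (x axis, level), 38 mm thick (y axis, level), 84 mm tall (z up); the point is its centre, 42 mm above its foot. One box (220 to 260 g) holds more slides than the other (130 to 170 g); which is which changes. The slides rattle a little
- box_b_center (a point): the other slide box to be compared, same look, size and axes as box_a. Pushed below its middle a box slides on the shelf (friction about 0.4); pushed near its top it tips
- beam (a joint): tilt of the balance beam in rad: 0 level, positive when the left pan is down, negative when the right pan is down; stops at +0.085 and -0.085 (pans 10 mm below or above level). Damped; springs to level when both pans are empty. One box alone takes it to the stop, and so does the difference between the two boxes, within about 2 s
- pan_left_top (a point): centre of the upper face of the balance's left pan (on the balance's +y side), a flat round steel plate 140 mm across, 94 mm above the bench when the beam is level; 115 mm from the beam's pivot. The pan stays level as it sinks and rises; nothing stands above it
- pan_right_top (a point): centre of the upper face of the right pan, same as the left one
- balance: equal-arm bench balance with a grey housing 250 mm long (y, along the beam) and 105 mm deep (x); origin under its centre on the bench; a white scale plate, 56 mm wide and 3 mm thick, stands 30 mm beyond the pivot (+x), its top 147 mm above the bench, midway between the pans. It cannot move
- shelf: white sheet-steel bench-top shelf, fixed; origin under its centre on the bench; board 135 mm deep (x) and 270 mm long (y), upper face 60 mm above the bench; at its -y end a stop plate rises 55 mm above the board, and the row of boxes begins against it. The other (+y) end is open and free
- row_1_center (a point): centre of the first box of the row on the shelf, next to the stop plate: same look, size and axes as box_a. The row boxes are loose, weigh 230 g each and stand side by side with their y axes along the shelf's y axis, 38.6 mm from centre to centre
- row_2_center (a point): second box of the row, same
- row_3_center (a point): third and last box of the row, same; on its +y side the shelf is free
- jar: white specimen jar, 48 mm across, 70 mm tall, between the two start places of the boxes; origin under its centre; a bystander
- cover_box: clear box of cover glasses, 60 x 60 x 24 mm; origin under its centre; a bystander on the far side
- marker: marker pen 135 mm long, 13 mm thick, lying on the bench between the balance and the shelf; origin under its middle; a bystander
There are look-alikes about, which are no part of the job. Leave any white or yellow look-alike of the part that bears box_b_center alone.

How it is judged:
By the outcome, as a careful person would: the job done as asked, in the order asked, and still so for the second after the job is handed in, with the robot touching nothing.
It also fails if it takes over 72 s, if anything falls off the work surface, if the arm or the gripper's body presses on something with over 40 N, if the wrist force passes 120 N, or if a joint passes its speed limit or range.

## Robot

A 6-joint arm with a two-finger parallel gripper is mounted at the origin on the work surface. World frame = base frame: x ahead of the robot, y to its left, z up, the work surface at z = 0. Lengths are in m, angles in rad, forces in N, time in s.
With the tool pointing down it reaches from about 0.275 to 0.875 m from the base axis. Payload 12.5 kg.
Tool frame: the origin (TCP) lies on the centre line of the jaws, within the pads' length; the fingertips stand r.finger_overhang ahead of it and the grasp point (between the pads) lies 3 mm ahead of it (r.finger_overhang is the distance from the TCP to the fingertips, in m); z points along the fingers, y is the direction in which the jaws open and shut (so a half turn about z gives the same grasp; the last joint's range is limited). The gripper opens to 85 mm and grips with 20 to 120 N. Pads are 22 mm wide; open, the fingers measure 114 mm over their backs; the gripper's body (76 mm by 85 mm) begins 54 mm behind the grasp point. The pads swing forward as they close: fully open they stand 13 mm farther back than shut.
Start: joints at [1.264, 0.351, 1.652, -0, 1.139, -0.085], TCP at [0.121, 0.537, 0.253] pointing down, gripper open.
Joint ranges: [-2.75, 2.75], [-0.79, 2.1], [0.01, 2.65], [-1.57, 4.71], [0.07, 3.14], [-2.87, 2.87]. Speed limits (rad/s): [2.22, 2.22, 2.79, 3.14, 3.14, 3.14].

## Interface

Orientations are given as a unit quaternion [x, y, z, w].
In Python, from cell import r, optics gives the robot as it stands. The module is installed in compiled form; this text tells all that it offers. Calls block until the motion is done:
- r.move_to(position, orientation): joint-space move of the TCP to a pose.
- r.move_linear(position, rot=None, vel=0.15): straight line of the TCP; rot=None keeps the orientation; vel is the mean speed in m/s.
- r.set_joints(angles): joint-space move.
- r.set_gripper(opening, squeeze=None): opening from 0.0 (shut) to 1.0 (fully open); squeeze is the grip in N (None keeps the last); returns when the fingers have stopped.
- r.sleep(seconds).
- r.inverse_kinematics(position, orientation): joint angles nearest the present ones, or None.
- optics.get_image(name): name is "scene" or "top" or "wrist"; returns a dict with "pixels" (480x640x3 uint8, red, green, blue), "depth" (480x640 float32, m along the optical axis (not along the pixel's ray), 0 where there is no reading), "fx", "fy", "cx", "cy" (pixels), "camera_from_world" (4x4, takes a point from world to camera coordinates); the wrist camera has in their place "mount" (4x4, takes a point from camera to tool coordinates, whose origin is the TCP and whose axes are the flange's). Camera axes: x right, y down, z forward; pixel columns grow to the right and rows downward; lengths in m; the calibration is good to about 2 mm. A picture is of the moment at which its call begins: read the wrist's pose just before it.
A pose or a line that the arm cannot do raises r.PlanningError and nothing moves.
- r.hand_in(): hands the job in, once; it reports no verdict.
Readings, each from a call of its own:
- r.current_t(): time.
- r.current_q(): joint angles.
- r.current_qvel(): joint speeds.
- r.current_effort(): joint torques, N m.
- r.current_tool_pos(): TCP position.
- r.current_ee_rot(): TCP orientation.
- r.current_contact_force(): force on the tool from outside, world axes, zero at the start.
- r.current_torque(): the same for the moment, N m.
- r.current_opening(): opening from 0.0 (shut) to 1.0 (fully open).
Only numpy, scipy, OpenCV 4.12 (cv2) and the standard library are available. Lean on these libraries where they do the work, as an engineer would, in place of code of your own. Each camera call takes 0.05 s, during which the arm holds its last target. There are 200 camera calls.

## Working session

There is one attempt and no reset: what is moved stays moved. The work goes in short steps, each a Python script; the robot and the scene stay as the last script left them, time stands still between calls to the robot, and variables do not carry over. Pictures are saved under pics/ and viewed, on a budget of 10 in all, crops included, one or two more only if the job needs it, and the job is handed in when it is done.

```bash
mkdir -p pics
python3 - <<'E'
from cell import r, optics
import cv2, numpy as np, pickle
for n in ["top","scene"]:
    d=optics.get_image(n); pickle.dump(d,open(n+'.pkl','wb'))
    cv2.imwrite(f'pics/{n}0.png',d['pixels'][:,:,::-1])
    print(n,d['fx'],d['cx'],d['cy'],d['camera_from_world'].round(3).tolist(),(d['depth']>0).mean())
print(r.finger_overhang,r.current_ee_rot(),r.current_t())
E
```

```text
top 584.8085772404191 309.6147395611423 240.20290511064098 [[-0.012, -1.0, 0.001, 0.032], [-0.996, 0.012, -0.093, 0.527], [0.093, -0.002, -0.996, 1.262], [0.0, 0.0, 0.0, 1.0]] 0.9959342447916667
scene 545.4981567030904 318.1523342592545 236.62325375671836 [[-0.718, 0.696, -0.005, 0.382], [0.587, 0.602, -0.541, -0.276], [-0.373, -0.392, -0.841, 1.317], [0.0, 0.0, 0.0, 1.0]] 0.9960091145833333
0.022 [ 1.10665324e-01  9.93857586e-01 -5.22978760e-04 -1.01644708e-04] 0.1
```

View pics/top0.png

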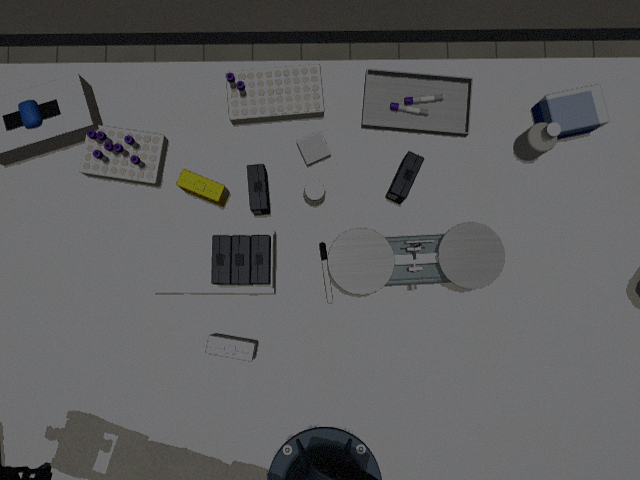

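View pics/scene0.png

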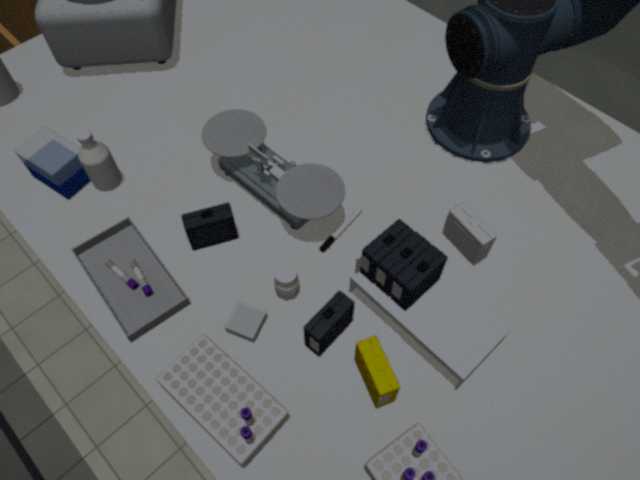

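The top view shows the two dark boxes at about (258,189) and (405,177), with the jar between them at (314,192). The row is at (221–260,260) with the stop plate on its right and free shelf on its left. The pans are at (361,261) and (471,256). A yellow look-alike stands at (202,186) and a white one at (231,347).

```bash
cat > h.py <<'E'
import numpy as np, cv2
from cell import r, optics
from scipy.spatial.transform import Rotation as R
def cloud(d, T=None):
    """world point per pixel; T = world_from_camera"""
    if T is None: T=np.linalg.inv(d['camera_from_world'])
    v,u=np.mgrid[:480,:640]; z=d['depth']
    P=np.stack([(u-d['cx'])/d['fx']*z,(v-d['cy'])/d['fy']*z,z],-1)
    return P@T[:3,:3].T+T[:3,3]
def wrist():
    T=np.eye(4);T[:3,3]=r.current_tool_pos();T[:3,:3]=R.from_quat(r.current_ee_rot()).as_matrix()
    d=optics.get_image('wrist'); return d,cloud(d,T@d['mount'])
def blobs(mask,P,amin=100):
    n,l,s,c=cv2.connectedComponentsWithStats(mask.astype(np.uint8))
    for i in range(1,n):
        if s[i,4]<amin: continue
        p=P[l==i]; q=(p[:,:2]*1000).astype(np.float32)
        (cx,cy),(w,h),a=cv2.minAreaRect(q)
        if w<h: w,h,a=h,w,a-90
        print(c[i].round(0),s[i,4],'xy',round(cx,1),round(cy,1),'size',round(w,1),round(h,1),'long-axis deg',round((a+90)%180-90,1),'z',np.median(p[:,2]).round(4))
def down(yaw):
    """tool down with jaw (tool y) axis at angle yaw from world x"""
    y=np.array([np.cos(yaw),np.sin(yaw),0]);z=np.array([0,0,-1.]);x=np.cross(y,z)
    return R.from_matrix(np.stack([x,y,z],1)).as_quat()
E
python3 - <<'E'
from h import *
import pickle
for n in ['top','scene']:
    d=pickle.load(open(n+'.pkl','rb'));P=cloud(d);g=d['pixels'].max(-1);z=P[...,2]
    reach=(P[...,0]>.25)&(P[...,0]<.9)&(abs(P[...,1])<.5)
    print(n,'boxes');blobs(reach&(g<90)&(abs(z-.084)<.007),P)
    print('row');blobs(reach&(g<90)&(abs(z-.144)<.007),P)
    print('pans');blobs(reach&(abs(z-.094)<.006)&(g>90),P,300)
    print('shelf');blobs(reach&(abs(z-.06)<.006)&(g>90),P,300)
    print('stop');blobs(reach&(abs(z-.115)<.006)&(g>90),P,20)
    print('jar');blobs(reach&(abs(z-.07)<.006)&(g>90),P,100)
    print('plate');blobs(reach&(abs(z-.147)<.006),P,20)
for y in [0,1.57,3.14,-1.57]: print(y, r.inverse_kinematics([.55,.1,.25],down(y)))
d,P=wrist();print(d['mount'].round(3).tolist(),d['fx'])
E
```

```text
top boxes
[531. 143.] 100 xy 728.0 -450.9 size 61.8 25.8 long-axis deg 19.5 z 0.0849
[407. 175.] 803 xy 658.7 -181.9 size 99.1 38.1 long-axis deg -25.8 z 0.0837
[257. 187.] 824 xy 636.5 136.3 size 98.3 38.1 long-axis deg 4.5 z 0.0839
row
[240. 260.] 2806 xy 479.3 165.0 size 116.0 98.0 long-axis deg 89.5 z 0.144
pans
[471. 255.] 3214 xy 486.1 -309.2 size 136.6 136.1 long-axis deg -7.2 z 0.0938
[361. 261.] 3423 xy 476.8 -79.3 size 137.4 136.5 long-axis deg -19.2 z 0.094
shelf
[189. 262.] 4715 xy 481.9 238.1 size 270.4 134.9 long-axis deg 88.9 z 0.0601
stop
[539. 135.] 67 xy 735.1 -457.1 size 41.3 20.1 long-axis deg -2.0 z 0.1123
[271. 256.] 90 xy 480.2 104.3 size 108.3 3.8 long-axis deg -1.5 z 0.1154
jar
[314. 190.] 294 xy 630.3 14.1 size 40.9 40.1 long-axis deg 88.2 z 0.0698
[415. 259.] 386 xy 477.4 -196.3 size 88.6 28.3 long-axis deg -87.7 z 0.0706
plate
[552. 130.] 176 xy 733.3 -468.7 size 28.9 28.5 long-axis deg -8.8 z 0.1496
[240. 260.] 2524 xy 479.2 164.6 size 115.3 97.8 long-axis deg 89.3 z 0.1442
[420. 241.] 43 xy 510.5 -192.4 size 54.4 3.0 long-axis deg -87.7 z 0.1475
scene bo
[... 915 characters left out ...]
axis deg -77.7 z 0.0694
plate
[ 84. 135.] 159 xy 735.6 -467.8 size 29.9 28.4 long-axis deg 70.1 z 0.1486
[258. 150.] 78 xy 508.5 -193.1 size 56.7 11.2 long-axis deg -88.5 z 0.1455
[405. 254.] 2912 xy 479.4 165.6 size 115.5 100.6 long-axis deg 89.8 z 0.1436
0 [ 9.65755459e-02  3.70440540e-01  1.63178559e+00 -4.44089210e-16
  1.13936653e+00  9.65755459e-02]
1.57 [ 9.65755459e-02  3.70440540e-01  1.63178559e+00 -4.44089210e-16
  1.13936653e+00 -1.47342445e+00]
3.14 None
-1.57 [ 9.65755459e-02  3.70440540e-01  1.63178559e+00 -4.44089210e-16
  1.13936653e+00  1.66657555e+00]
[[0.0, -0.966, -0.26, 0.066], [1.0, 0.001, -0.0, 0.0], [0.0, -0.26, 0.966, -0.121], [0.0, 0.0, 0.0, 1.0]] 342.3431627015681
```

Both views agree to 2 mm, and the heights and sizes fit what was given. I'll start with box A, onto the left pan.

```bash
cat >> h.py <<'E'
D=np.deg2rad
def st(m): print(m,'t',round(r.current_t(),1),'tcp',np.round(r.current_tool_pos(),4),'F',np.round(r.current_contact_force(),2),'open',round(r.current_opening(),3))
def pick(x,y,z,yaw,up=.25):
    r.set_gripper(.68); r.move_to([x,y,z+.12],down(yaw)); r.move_linear([x,y,z],vel=.15); st('at')
    r.set_gripper(0,30); st('grip'); r.move_linear([x,y,up],vel=.12); st('up')
def place(x,y,z0,z1,yaw):
    r.move_to([x,y,.25],down(yaw)); r.move_linear([x,y,z0],vel=.12); st('pre')
    r.move_linear([x,y,z1],vel=.03); st('down')
def save(n,d=None):
    d=d or optics.get_image('scene'); cv2.imwrite(f'pics/{n}.png',d['pixels'][:,:,::-1]); return d
E
python3 - <<'E'
from h import *
pick(.6367,.1370,.059,D(94.7))
save('gripA',wrist()[0])
place(.4767,-.0792,.158,.146,D(92.3))
r.set_gripper(.68); st('released')
r.move_linear([.4767,-.0792,.26],vel=.15)
d=save('A_on'); P=cloud(d); g=d['pixels'].max(-1); z=P[...,2]
blobs((g<90)&(z>.155)&(z<.19)&(abs(P[...,1]+.08)<.08)&(P[...,0]<.56),P); st('end')
E
```

```text
at t 3.8 tcp [0.6373 0.1372 0.06  ] F [-0.37 -0.34  0.5 ] open 0.679
grip t 4.1 tcp [0.6373 0.1371 0.0602] F [-1.15 -0.99  6.79] open 0.443
up t 5.9 tcp [0.6365 0.137  0.2492] F [ 0.19  0.21 -2.67] open 0.438
pre t 7.9 tcp [ 0.4772 -0.0792  0.1585] F [-0.67 -0.21 -2.32] open 0.44
down t 8.4 tcp [ 0.4766 -0.0792  0.1459] F [ 0.01 -0.21 -1.83] open 0.441
released t 8.8 tcp [ 0.4768 -0.0792  0.1462] F [0.18 0.33 0.12] open 0.683
[467.  72.] 273 xy 54.5 -38.2 size 84.7 17.9 long-axis deg 56.2 z 0.177
[310. 168.] 937 xy 477.3 -76.8 size 97.6 39.8 long-axis deg 2.5 z 0.1672
end t 9.7 tcp [ 0.4763 -0.0791  0.259 ] F [-0.03  0.66 -0.47] open 0.68
```

View pics/A_on.png

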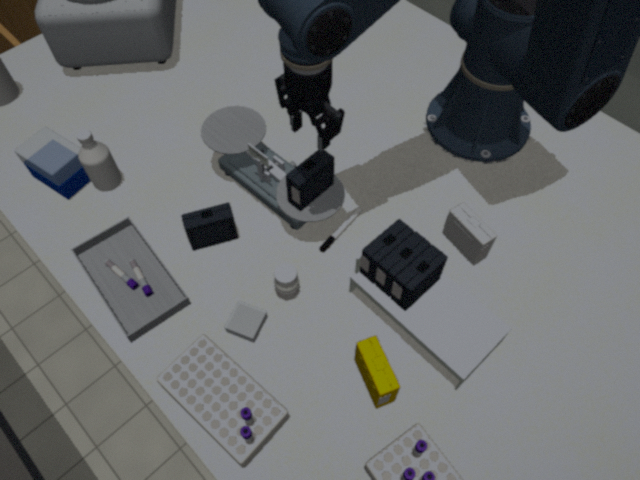

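Box A stands upright on the left pan at (310,168). Its top is at 0.167 m, so the pan is at its lower stop. Next is box B, onto the raised right pan.

Run:
```python
from h import *
pick(.6593,-.1818,.059,D(64))
place(.4858,-.3092,.178,.1645,D(92.3))
r.set_gripper(.68); st('released')
r.move_linear([.4858,-.3092,.27],vel=.15); r.sleep(1.8)
d=save('B_on'); P=cloud(d); g=d['pixels'].max(-1); z=P[...,2]
blobs((g<90)&(z>.155)&(z<.2)&(P[...,1]<0)&(P[...,0]<.56)&(P[...,0]>.4),P)
d=optics.get_image('top'); P=cloud(d); g=d['pixels'].max(-1); z=P[...,2]
print('top');blobs((g<90)&(z>.155)&(z<.2)&(P[...,1]<0)&(P[...,0]<.56)&(P[...,0]>.4),P); st('end')
```

```text
at t 11.8 tcp [ 0.6599 -0.1819  0.0603] F [ 1.42 -0.44  0.84] open 0.678
grip t 12.1 tcp [ 0.6599 -0.182   0.0602] F [-1.02  0.33  6.68] open 0.44
up t 13.8 tcp [ 0.6591 -0.1817  0.2492] F [ 0.43  0.24 -1.6 ] open 0.437
pre t 15.5 tcp [ 0.4863 -0.3093  0.1786] F [ 0.42 -0.41 -1.51] open 0.44
down t 16.1 tcp [ 0.4858 -0.3092  0.1645] F [ 0.33 -0.01 -1.25] open 0.44
released t 16.4 tcp [ 0.4859 -0.3093  0.1647] F [-0.49  0.81  0.65] open 0.68
[90.  1.] 148 xy 513.4 -789.3 size 106.5 22.5 long-axis deg -44.4 z 0.1885
[120.  18.] 285 xy 483.7 -726.4 size 194.2 20.4 long-axis deg -34.8 z 0.1585
[229. 105.] 1172 xy 486.4 -306.0 size 100.2 42.0 long-axis deg 3.2 z 0.1851
[310. 168.] 958 xy 476.7 -77.3 size 99.1 39.3 long-axis deg 1.9 z 0.1672
top
[480. 233.] 303 xy 519.8 -305.9 size 39.1 27.7 long-axis deg 89.4 z 0.1867
[363. 259.] 992 xy 475.6 -78.5 size 97.8 38.6 long-axis deg 1.8 z 0.168
[474. 263.] 107 xy 462.6 -290.8 size 31.3 12.5 long-axis deg -18.2 z 0.1787
end t 19.1 tcp [ 0.4858 -0.3092  0.27  ] F [ 0.37 -0.96  0.03] open 0.682
```

View pics/B_on.png

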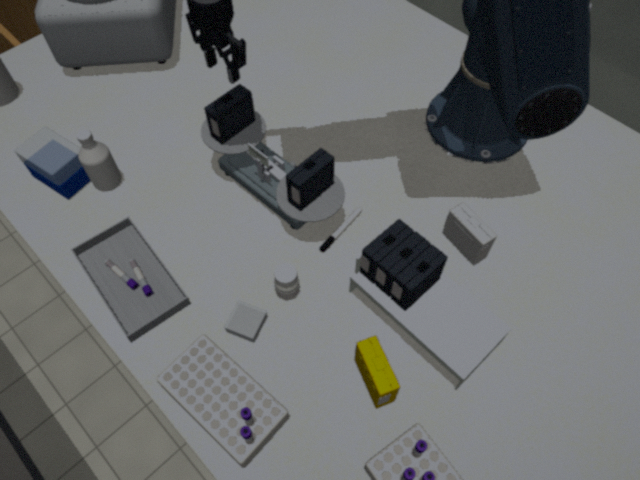

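The left pan (box A) stays at its lower stop with the box top at 0.167 m, while B's top reads 0.185 m. So A is the heavier box, and the wrist force agrees (about 2.4 N against 1.5 N). A goes to the shelf.

```bash
cat >> h.py <<'E'
def look(d,P,n):
    g=d['pixels'].max(-1);z=P[...,2]
    print(n);blobs((g<90)&(abs(z-.144)<.008)&(P[...,0]>.4)&(P[...,0]<.56)&(P[...,1]>.08)&(P[...,1]<.36),P)
E
python3 - <<'E'
from h import *
yw=D(92.2); p=[.4766,-.0787]
r.move_to([*p,.26],down(yw)); r.move_linear([*p,.144]); r.set_gripper(0,30); st('grip')
r.move_linear([*p,.17],vel=.04); r.move_linear([*p,.26],vel=.12); st('up')
yw=D(89.3); s=[.4809,.278]
r.move_to([*s,.26],down(yw)); r.move_linear([*s,.135],vel=.12); r.move_linear([*s,.1205],vel=.04); st('down')
r.set_gripper(.56); st('rel'); r.move_linear([*s,.22],vel=.12)
r.move_to([.46,.25,.32],down(yw)); r.sleep(.2)
d,P=wrist(); save('shelf_w',d); look(d,P,'wrist')
d=optics.get_image('scene'); look(d,cloud(d),'scene'); st('end')
E
```

```text
grip t 21.3 tcp [ 0.4771 -0.0789  0.1448] F [-0.58 -0.92  6.48] open 0.441
up t 23.0 tcp [ 0.4762 -0.0786  0.2592] F [ 1.22 -0.47 -3.45] open 0.446
down t 26.0 tcp [0.4809 0.278  0.1204] F [-0.02  0.55  1.01] open 0.443
rel t 26.3 tcp [0.4809 0.278  0.1204] F [-0.2   0.23  0.13] open 0.564
wrist
[351. 240.] 4324 xy 479.6 278.0 size 97.6 37.3 long-axis deg -0.7 z 0.1439
[226. 240.] 12819 xy 479.5 165.0 size 114.5 99.1 long-axis deg 89.2 z 0.1439
scene
[405. 255.] 3231 xy 480.5 165.9 size 115.5 100.5 long-axis deg 89.4 z 0.1434
[456. 296.] 1239 xy 480.7 278.9 size 99.0 38.7 long-axis deg -0.4 z 0.1434
end t 28.1 tcp [0.4599 0.2501 0.319 ] F [ 0.52  0.26 -0.98] open 0.562
```

View pics/shelf_w.png

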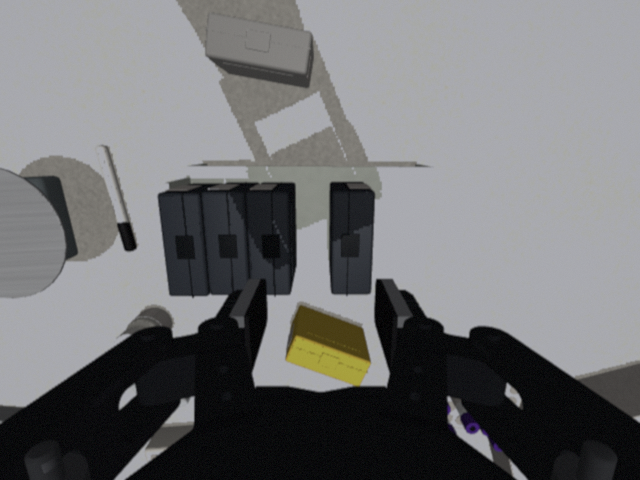

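Row and box A stand parallel, at (226,240) and (351,240) in the view, with about 36 mm between them. I'll push low from the +y side with both fingertips, tool tilted slightly so the tips lead, and stop on force.

Run:
```python
from h import *
q=(R.from_euler('x',-4,degrees=True)*R.from_quat(down(D(-.8)))).as_quat()
print(R.from_quat(q).as_matrix()[:,2].round(3))
X=lambda y:.4805+.014*(y-.29)
def F(): return np.mean([r.current_contact_force()[1] for _ in range(8) if r.sleep(.01) is None])
r.set_gripper(.5)
r.move_to([X(.33),.33,.25],q); r.move_linear([X(.33),.33,.103],vel=.15)
f0=F(); print('f0',f0)
r.move_linear([X(.28),.28,.103],vel=.04); st('near'); print(F()-f0)
y=.28
while y>.269:
    y-=.0008; r.move_linear([X(y),y,.103],vel=.02); f=F()-f0; print(round(y,4),round(f,2))
    if f>3.5: break
d=optics.get_image('top'); look(d,cloud(d),'top'); d=save('push'); look(d,cloud(d),'scene'); st('end')
```

```text
[ 0.    -0.07  -0.998]
f0 nan
near t 32.4 tcp [0.4804 0.2801 0.103 ] F [ 0.47 -0.55 -0.31] open 0.498
nan
0.2792 nan
0.2784 nan
0.2776 nan
0.2768 nan
0.276 nan
0.2752 nan
0.2744 nan
0.2736 nan
0.2728 nan
0.272 nan
0.2712 nan
0.2704 nan
0.2696 nan
0.2688 nan
top
[235. 259.] 3394 xy 482.1 184.1 size 154.8 103.2 long-axis deg 89.3 z 0.144
scene
[409. 260.] 3851 xy 480.8 185.3 size 157.2 98.9 long-axis deg -90.0 z 0.1434
end t 37.0 tcp [0.4805 0.2699 0.1031] F [ 1.   11.56 -2.95] open 0.502
  return _methods._mean(a, axis=axis, dtype=dtype,
  ret = ret.dtype.type(ret / rcount)
```

View pics/push.png

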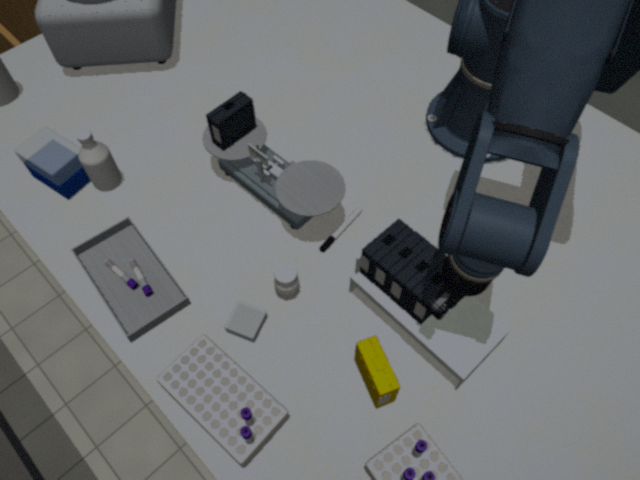

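The force stop did nothing because of a bug in my averaging: `r.sleep` doesn't return None. The push therefore ended at about 11.6 N against the row. I'll back off and check whether the row shifted and whether everything is upright.

Run:
```python
from h import *
import pickle
q=r.current_ee_rot(); p=np.array(r.current_tool_pos())
r.move_linear([p[0],p[1]+.03,.103],vel=.06); r.move_linear([p[0],p[1]+.03,.25],vel=.15)
r.move_to([.46,.215,.32],down(D(89.3))); r.sleep(.2)
d,P=wrist(); save('final_w',d); look(d,P,'wrist')
r.move_to([.25,.40,.35],down(D(89.3))); r.sleep(.3)
new={n:optics.get_image(n) for n in ('top','scene')}
for n,d in new.items():
    look(d,cloud(d),n)
    look(o:=pickle.load(open(n+'.pkl','rb')),cloud(o),n+' before')
    P=cloud(d);g=d['pixels'].max(-1);z=P[...,2]
    print('B');blobs((g<90)&(z>.155)&(z<.2)&(P[...,1]<-.2)&(P[...,1]>-.4)&(P[...,0]<.56)&(P[...,0]>.4),P)
    print('jar');blobs((abs(z-.07)<.006)&(g>90)&(P[...,0]>.58)&(P[...,0]<.7)&(abs(P[...,1])<.1),P)
    a,b=[i['pixels'].astype(int) for i in (o,d)]
    m=(abs(a-b).max(-1)>60).astype(np.uint8); print([s.tolist() for s in cv2.connectedComponentsWithStats(m)[2][1:] if s[4]>60])
st('end')
```

```text
wrist
[285. 239.] 16826 xy 479.7 182.5 size 151.2 99.0 long-axis deg 89.7 z 0.1439
top
[231. 260.] 3724 xy 479.6 183.0 size 152.3 98.2 long-axis deg 89.3 z 0.144
top before
[240. 260.] 2815 xy 479.3 165.0 size 116.0 98.0 long-axis deg 89.5 z 0.144
B
[480. 253.] 1037 xy 485.1 -307.9 size 98.0 39.0 long-axis deg 2.7 z 0.1677
jar
[314. 190.] 291 xy 630.3 14.0 size 40.7 40.5 long-axis deg -89.9 z 0.0701
[[386, 152, 38, 53, 1001], [247, 164, 24, 52, 993], [460, 228, 33, 52, 1106], [193, 235, 24, 51, 865], [0, 366, 119, 114, 8325], [51, 468, 37, 12, 191]]
scene
[413. 262.] 4336 xy 480.6 183.7 size 152.3 99.6 long-axis deg 89.7 z 0.1434
scene before
[405. 255.] 3219 xy 480.4 165.7 size 115.7 99.2 long-axis deg 89.5 z 0.1434
B
[229. 109.] 796 xy 487.2 -306.3 size 98.1 41.0 long-axis deg 3.8 z 0.1672
jar
[285. 273.] 367 xy 631.1 15.5 size 42.1 41.4 long-axis deg -83.3 z 0.0693
[[207, 92, 49, 58, 1760], [628, 121, 12, 63, 428], [182, 203, 57, 47, 1828], [406, 258, 58, 66, 1402], [304, 291, 50, 65, 1831]]
end t 42.1 tcp [0.2503 0.3998 0.3499] F [-0.16  0.23  0.12] open 0.501
```

View pics/final_w.png

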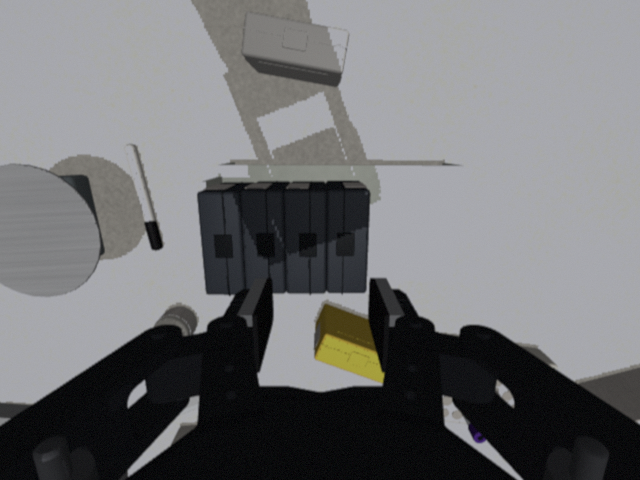

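The four boxes now sit snug and in line at (200–368, 240). The lower edge of row_1 is unchanged (106.9 mm against 107.0 mm), so the push only closed the small gaps in the row. Box B is upright on its pan, and the bystanders haven't moved.

```bash
python3 -c "
from cell import r
r.hand_in(); print(r.current_t())"
```

```text
the job is handed in; nothing more can be done
the job is handed in; nothing more can be done
```

The job is done and handed in at about 42 s of the 72 s allowed. The box that started on the left (A, +y side) was the heavier one. It now stands on the shelf at the open end of the row, and the lighter box (B) stands upright on the right pan.

- **Weighing:** with A on the left pan and B on the right, the left pan stayed at its lower stop. A's top read 0.167 m and B's read 0.185 m. Wrist force while lifting agreed, at about 2.4 N for A and 1.5 N for B.
- **Last checks:** the four boxes measure 152 mm along y, which is four boxes with no gaps. They are in line to about 1 mm and upright, with tops at 0.144 m. B's top is at 0.168 m, so its pan is down. The before and after pictures show no change to the jar, marker, cover box or the look-alikes.
- **What went wrong:** my force-based stop for the push did not work because of a bug in my averaging. The push ended at about 12 N, held by the row against the stop plate. The first box did not measurably move. The 0.6 mm gaps in the row closed, so the second box moved about 0.6 mm and the third about 1.2 mm towards the stop plate. These two shifts are inferred from the total length, not measured box by box.

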